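# Put the wheel-nut sockets back on their rail

## Task

The wheels are back on: move the four wheel-nut sockets, which came back jumbled on the black carry tray, to the aluminium storage rail. Put each one on the clip of its own colour, standing hex mouth up over the post and fully down on its seat, and do not knock over the oil can.

Things in the scene. Friction and masses are not known exactly. Their poses are not given: they have to be found in the camera images.
- socket_blue_mid (a point): deep wheel-nut socket with a blue plastic sleeve, 0.15 to 0.3 kg: upright steel tube 80 mm tall, 29 mm in diameter over the blue sleeve (33 to 78 mm above its lower end); hex mouth up, drive end (27 mm across, bore 22 mm wide, 30 mm deep) down, over a post of the black tray. This point is its centre, 40 mm above its lower end; z points out of the mouth.
- socket_yellow_mid (a point): deep wheel-nut socket with a yellow plastic sleeve, 0.15 to 0.3 kg: upright steel tube 80 mm tall, 31 mm in diameter over the yellow sleeve (33 to 78 mm above its lower end); hex mouth up, drive end (27 mm across, bore 22 mm wide, 30 mm deep) down, over a post of the black tray. This point is its centre, 40 mm above its lower end; z points out of the mouth.
- socket_red_mid (a point): deep wheel-nut socket with a red plastic sleeve, 0.15 to 0.3 kg: upright steel tube 80 mm tall, 33 mm in diameter over the red sleeve (33 to 78 mm above its lower end); hex mouth up, drive end (27 mm across, bore 22 mm wide, 30 mm deep) down, over a post of the black tray. This point is its centre, 40 mm above its lower end; z points out of the mouth.
- socket_green_mid (a point): deep wheel-nut socket with a green plastic sleeve, 0.15 to 0.3 kg: upright steel tube 80 mm tall, 35 mm in diameter over the green sleeve (33 to 78 mm above its lower end); hex mouth up, drive end (27 mm across, bore 22 mm wide, 30 mm deep) down, over a post of the black tray. This point is its centre, 40 mm above its lower end; z points out of the mouth.
- clip_blue_seat (a point): blue clip of the aluminium rail (222 mm long, fixed): flat seat 44 x 46 mm with a blue post in its middle, 7 mm square, 20 mm tall, upper 10 mm tapered. The four clips stand in one row, 46 to 58 mm apart, and cannot move. This point is the centre of the seat's upper face, at the post's foot, 22 mm above the table; z up, y along the rail, x across it.
- clip_yellow_seat (a point): yellow clip of the aluminium rail (222 mm long, fixed): flat seat 44 x 46 mm with a yellow post in its middle, 7 mm square, 20 mm tall, upper 10 mm tapered. The four clips stand in one row, 46 to 58 mm apart, and cannot move. This point is the centre of the seat's upper face, at the post's foot, 22 mm above the table; z up, y along the rail, x across it.
- clip_red_seat (a point): red clip of the aluminium rail (222 mm long, fixed): flat seat 44 x 46 mm with a red post in its middle, 7 mm square, 20 mm tall, upper 10 mm tapered. The four clips stand in one row, 46 to 58 mm apart, and cannot move. This point is the centre of the seat's upper face, at the post's foot, 22 mm above the table; z up, y along the rail, x across it.
- clip_green_seat (a point): green clip of the aluminium rail (222 mm long, fixed): flat seat 44 x 46 mm with a green post in its middle, 7 mm square, 20 mm tall, upper 10 mm tapered. The four clips stand in one row, 46 to 58 mm apart, and cannot move. This point is the centre of the seat's upper face, at the post's foot, 22 mm above the table; z up, y along the rail, x across it.
- carry_tray: black plastic carry tray, 50 x 242 mm, fixed, with four grey posts (20 mm tall, 52 mm apart in one row) on which the four sockets stand in any order at the start, their lower ends 18 mm above the table. Origin: centre of its underside; y along the row, x across it, z up.
- oil_can_mid (a point): aerosol oil can with a green cap, standing loose on the table near the work, 52 mm in diameter, 171 mm tall. This point is on its axis, 85 mm above the table. To be left standing.
There are look-alikes about, which are no part of the job. What is shaped like the part that bears socket_blue_mid but purple is not meant.

How it is judged:
By the outcome, as a careful person would: the job done as asked, in the order asked, and still so for the second after the job is handed in, with the robot touching nothing.
It also fails if it takes over 102 s, if anything falls off the work surface, if the arm or the gripper's body presses on something with over 40 N, if the wrist force passes 120 N, or if a joint passes its speed limit or range.

## Robot

A 7-joint arm with a two-finger parallel gripper is mounted at the origin on a cart in front of the work surface, level with it; the furniture and walls round the work are solid. World frame = base frame: x ahead of the robot, y to its left, z up, the work surface at z = 0. Lengths are in mm, angles in rad, forces in N, time in s.
With the tool pointing down it reaches from about 375 to 925 mm from the base axis. Payload 3.1 kg.
Tool frame: the origin (TCP) lies midway between the tips of the shut fingers; the grasp point (between the pads) lies 19 mm behind it; z points along the fingers, y is the line along which they close (so a half turn about z gives the same grasp; the last joint's range is limited). The gripper opens to 85 mm and grips with 20 to 120 N. Pads are 22 mm wide; open, the fingers measure 114 mm over their backs; the gripper's body (76 mm by 85 mm) begins 54 mm behind the grasp point. The pads swing forward as they close: fully open they stand 13 mm farther back than shut.
Start: joints at [-1.299, 0.383, 0.044, 1.598, -0.018, 1.161, -0.05], TCP at [234.906, 606.071, 206.569] pointing down, gripper open.
Joint ranges: [-2.61, 2.61], [-0.41, 2.15], [-1.48, 1.57], [0, 2.5], [-1.57, 4.71], [0.05, 1.97], [-2.85, 2.85]. Speed limits (rad/s): [2.79, 2.79, 3.14, 3.14, 3.14, 3.14, 3.14].

## Interface

Orientations are given as a unit quaternion [w, x, y, z].
In Python, from plant import move_to, movel, move_j, move_gripper, sleep, inverse_kinematics, capture, PlanningError, close_job, get_time_s, get_q, get_joint_velocities, get_joint_efforts, get_position, get_tool_rot, get_contact_force, get_wrist_torque, get_width, get_gripper_force gives the robot as it stands. Calls block until the motion is done:
- move_to(position, orientation): joint-space move of the TCP to a pose.
- movel(position, attitude=None, feed=150): straight line of the TCP; attitude=None keeps the orientation; feed is the mean speed in mm/s.
- move_j(angles): joint-space move.
- move_gripper(opening, strength=None): finger opening in mm; strength is the grip in N (None keeps the last); returns when the fingers have stopped.
- sleep(seconds).
- inverse_kinematics(position, orientation): joint angles nearest the present ones, or None.
- capture(name): name is "scene" or "side" or "wrist"; returns a dict with "frame" (480x640x3 uint8, red, green, blue), "fx", "fy", "cx", "cy" (pixels), "k1" (the pictures are not rectified: a ray, as slopes to the right and down, at radius r is drawn at 1 + k1 r^2 times it, then the intrinsics apply), "xyz" and "rotation" of the camera in the world. Camera axes: x right, y down, z forward; pixel columns grow to the right and rows downward; lengths in mm; the calibration is good to about 2 mm. A picture is of the moment at which its call begins. There is no depth.
A pose or a line that the arm cannot do raises PlanningError and nothing moves.
- close_job(): hands the job in; it is judged then, once.
Readings, each from a call of its own:
- get_time_s(): time.
- get_q(): joint angles.
- get_joint_velocities(): joint speeds.
- get_joint_efforts(): joint torques, N m.
- get_position(): TCP position.
- get_tool_rot(): TCP orientation.
- get_contact_force(): force on the tool from outside, world axes, zero at the start.
- get_wrist_torque(): the same for the moment, N m.
- get_width(): finger opening in mm.
- get_gripper_force(): force on a finger pad.
Only numpy, scipy, OpenCV 4.12 (cv2) and the standard library are available. Lean on these libraries where they do the work, as an engineer would, in place of code of your own. Each camera call takes 0.05 s, during which the arm holds its last target. There are 200 camera calls.

## Working session

There is one attempt and no reset: what is moved stays moved. The work goes in short steps, each a Python script; the robot and the scene stay as the last script left them, time stands still between calls to the robot, and variables do not carry over. Pictures are saved under pics/ and viewed, at most 14 in all, crops included, and the job is handed in when it is done.

```bash
mkdir -p pics; ls
python3 - <<'E'
from plant import *
import cv2
for n in ("scene","side","wrist"):
    c=capture(n); cv2.imwrite(f"pics/{n}0.png",c["frame"][:,:,::-1])
    print(n,c["fx"],c["cx"],c["cy"],c["k1"],c["xyz"],c["rotation"])
print(get_time_s(),get_tool_rot(),get_width())
E
```

```text
pics
scene 451.13798458587854 326.1752583621643 241.95780437439768 -0.07431052644191967 [151.18529203 111.70738532 812.79168913] [ 0.14802726 -0.48140801  0.82524149 -0.25555968]
side 455.1252662818254 315.68768103173886 238.23359587214608 -0.11718997367298083 [  582.52785141 -1094.37403261   651.69156316] [-0.49697633  0.8676747  -0.00404136 -0.01178172]
wrist 361.61459166261193 319.49605173540726 233.9621110051255 -0.006751333430582236 [168.58062355 630.98322677 373.05469808] [0.11910714 0.81627368 0.5595711  0.07994338]
0.15 [-1.44597779e-04  1.83806554e-01  9.82961906e-01 -1.01099284e-03] 85.53594588500755
```

View pics/scene0.png

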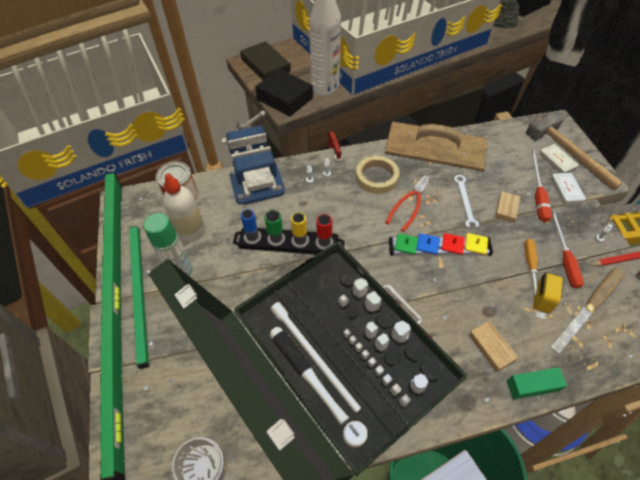

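View pics/side0.png

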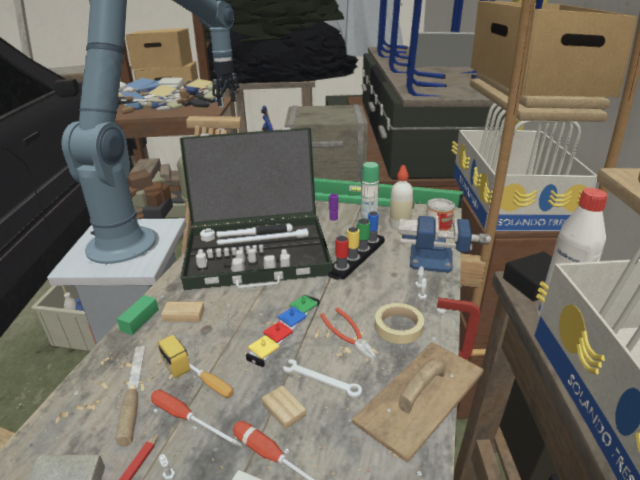

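View pics/wrist0.png

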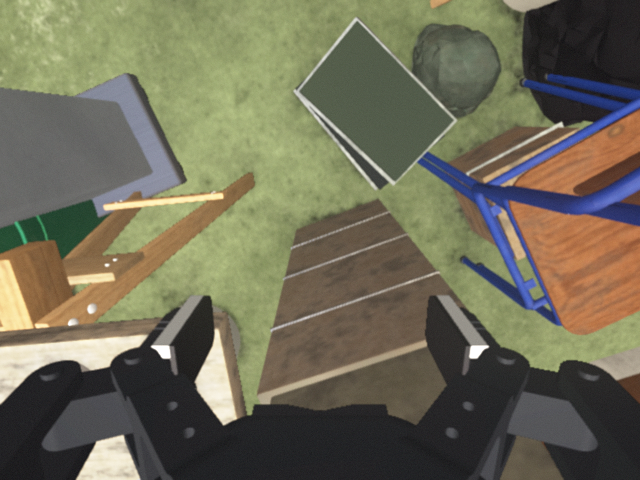

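Scene view: the tray carries blue (250,222), green (274,222), yellow (299,222) and red (325,226). The rail has green (405,243), blue (429,243), red (453,243) and yellow (478,243), and the oil can is at (160,235). In the side view a purple look-alike stands alone at (334,207), off the tray, so it isn't meant.

```bash
cat > h.py <<'E'
from plant import *
import numpy as np, cv2
from scipy.spatial.transform import Rotation as R
COL={"red":[(0,8),(172,180)],"yellow":[(20,34)],"green":[(50,88)],"blue":[(100,122)]}
def mask(c,col,smin=140,vmin=60):
    h=cv2.cvtColor(c["frame"],cv2.COLOR_RGB2HSV); m=0
    for a,b in COL[col]: m=m|cv2.inRange(h,(a,smin,vmin),(b,255,255))
    return m
def blobs(c,col,roi,amin=30,**k):
    x0,y0,x1,y1=roi; m=mask(c,col,**k)[y0:y1,x0:x1]
    n,_,st,ce=cv2.connectedComponentsWithStats(m)
    return sorted([(int(st[i][4]),ce[i]+[x0,y0],st[i][:4]+[x0,y0,0,0]) for i in range(1,n) if st[i][4]>=amin],key=lambda t:-t[0])
def ray(c,p):
    K=np.array([[c["fx"],0,c["cx"]],[0,c["fy"],c["cy"]],[0,0,1.]])
    u=cv2.undistortPoints(np.array([[p]],float),K,np.array([c["k1"],0,0,0]))[0,0]
    q=c["rotation"]; d=R.from_quat([q[1],q[2],q[3],q[0]]).apply([u[0],u[1],1.])
    return np.array(c["xyz"]),d/np.linalg.norm(d)
def onz(c,p,z):
    o,d=ray(c,p); return o+d*(z-o[2])/d[2]
def proj(c,P):
    q=c["rotation"]; v=R.from_quat([q[1],q[2],q[3],q[0]]).inv().apply(np.array(P)-c["xyz"])
    x,y=v[:2]/v[2]; s=1+c["k1"]*(x*x+y*y); return np.array([c["fx"]*x*s+c["cx"],c["fy"]*y*s+c["cy"]])
def tri(L):
    A=0;b=0
    for o,d in L:
        M=np.eye(3)-np.outer(d,d); A=A+M; b=b+M@o
    P=np.linalg.solve(A,b)
    return P,max(np.linalg.norm((np.eye(3)-np.outer(d,d))@(P-o)) for o,d in L)
E
python3 - <<'E'
from h import *
np.set_printoptions(precision=1,suppress=True)
s=capture("scene");d=capture("side")
for col in COL:
    for nm,r1,r2 in (("sock",(236,205,345,256),(330,205,388,275)),("clip",(385,230,495,260),(245,290,325,365))):
        a=blobs(s,col,r1);b=blobs(d,col,r2)
        P,e=tri([ray(s,a[0][1]),ray(d,b[0][1])])
        print(nm,col,a[0][:2],b[0][:2],len(a),len(b),P,"err %.1f"%e)
for nm,p,q in (("can cap",(157,222),(370,172)),("can foot",None,(369,214)),("lid",(165,270),(185,140)),("lid2",(330,478),(312,130))):
    if p: print(nm,*tri([ray(s,p),ray(d,q)]))
    else: print(nm,onz(d,q,0))
print(onz(s,(175,272),0),onz(s,(190,232),0), onz(s,(258,195),40))
E
```

```text
sock red (242, array([324. , 229.8])) (196, array([341.6, 248.9])) 1 1 [ 625.2 -151.6   66.2] err 1.9
clip red (369, array([453. , 243.2])) (323, array([277.4, 331.5])) 1 1 [ 485.7 -391.4   19.6] err 0.4
sock yellow (234, array([298.8, 227.5])) (131, array([353.1, 239.9])) 1 1 [ 656.  -109.5   66. ] err 2.1Traceback (most recent call last):
  File "<stdin>", line 7, in <module>
IndexError: list index out of range
```

```bash
sed -i 's/(20,34)/(17,38)/; s/(50,88)/(45,90)/; s/smin=140/smin=120/' h.py
python3 - <<'E'
from h import *
np.set_printoptions(precision=1,suppress=True)
s=capture("scene");d=capture("side")
print(cv2.cvtColor(s["frame"],cv2.COLOR_RGB2HSV)[240,480],cv2.cvtColor(d["frame"],cv2.COLOR_RGB2HSV)[347,262])
for col in COL:
    for nm,r1,r2 in (("sock",(236,205,345,256),(330,205,388,275)),("clip",(385,230,495,260),(240,290,325,370))):
        a=blobs(s,col,r1);b=blobs(d,col,r2)
        if not(a and b): print(nm,col,len(a),len(b));continue
        P,e=tri([ray(s,a[0][1]),ray(d,b[0][1])])
        print(nm,col,a[0][:2],b[0][:2],len(a),len(b),P,"err %.1f"%e)
for nm,p,q in (("can cap",(157,222),(370,172)),("lid",(165,270),(185,140)),("lid2",(330,478),(312,130))):
    print(nm,*tri([ray(s,p),ray(d,q)]))
print(onz(d,(369,214),0), onz(s,(258,195),40))
print([np.degrees(R.from_quat(np.roll(get_tool_rot(),-1)).as_euler('xyz'))])
E
```

```text
[ 28 205 231] [ 26 124 231]
sock red (261, array([323.9, 229.4])) (220, array([341.3, 248.8])) 1 1 [ 625.1 -151.7   67. ] err 1.4
clip red (391, array([453.2, 243.2])) (340, array([277.5, 331.4])) 1 1 [ 485.6 -391.4   20.1] err 0.1
sock yellow (254, array([298.8, 227.3])) (177, array([353.1, 239. ])) 1 1 [ 655.7 -109.2   68.1] err 2.5
clip yellow (409, array([476.6, 243.3])) (374, array([263.7, 346.5])) 1 1 [ 460.9 -435.5   20. ] err 0.5
sock green (208, array([274.1, 227. ])) (144, array([364.2, 230.9])) 1 1 [685.8 -66.   65.1] err 4.5
clip green (351, array([406.2, 243.5])) (247, array([304. , 303.7])) 1 1 [ 536.3 -302.9   19.9] err 1.3
sock blue (202, array([249.1, 223.5])) (131, array([373., 222.])) 1 1 [714.4 -24.1  69.2] err 2.8
clip blue (363, array([427.9, 243.5])) (303, array([291.8, 316.1])) 1 1 [ 512.4 -343.6   19.8] err 0.2
can cap [726.6 137.1 153.5] 6.44075511519377
lid [326.   84.8 365.9] 131.37055595105298
lid2 [379.7  85.8 274.7] 179.39950678651653
[726.1 159.5   0. ] [796.1 -79.5  40. ]
[array([-180. ,   -0. ,  158.8])]
```

Run:
```python
from h import *
np.set_printoptions(precision=1,suppress=True)
s=capture("scene");d=capture("side")
for nm,p,q in (("lid far",(153,266),(308,131)),("hinge far",(236,313),(318,208)),("bottle",(172,182),(403,170)),("box corner",(335,248),(330,272)),("box corner2",(463,376),(186,284))):
    print(nm,*tri([ray(s,p),ray(d,q)]))
def down(n): # tool y along angle n
    y=np.array([np.cos(n),np.sin(n),0]);z=np.array([0,0,-1.]);x=np.cross(y,z)
    return np.roll(R.from_matrix(np.c_[x,y,z]).as_quat(),1)
for P,a in (((670,-88,300),54.5),((500,-370,300),60.3)):
    for n in (a-90,a+90):
        q=inverse_kinematics(P,down(np.radians(n)));print(P,n,q)
# camera in tool frame
w=capture("wrist");T=R.from_quat(np.roll(get_tool_rot(),-1))
print("cam in tool",T.inv().apply(np.array(w["xyz"])-get_position()),(T.inv()*R.from_quat(np.roll(w["rotation"],-1))).as_matrix()[:,2])
print(get_q(),get_time_s())
```

```text
lid far [550.2 161.  271.3] 6.028604183384561
hinge far [558.2  81.1  56.3] 12.69889434549694
bottle [804.5  83.8 171.5] 4.566761195227368
box corner [ 600.4 -168.    12.8] 2.9054425693888475
box corner2 [ 250.9 -225.    21.6] 2.59367370873983
(670, -88, 300) -35.5 [-0.5  0.5  0.8  1.4 -0.4  1.4 -0.3]
(670, -88, 300) 144.5 [-0.4  0.4  0.6  1.4 -0.2  1.4  2.8]
(500, -370, 300) -29.700000000000003 [-0.3  0.5  1.2  1.6 -0.4  1.4  0.4]
(500, -370, 300) 150.3 [-0.4  0.6  1.4  1.6 -0.6  1.4 -2.6]
cam in tool [  70.8   -0.2 -167.7] [-0.3 -0.   1. ]
[-1.3  0.4  0.   1.6 -0.   1.2 -0. ] 0.5
```

```bash
cat >> h.py <<'E'
def down(deg):
    n=np.radians(deg);y=np.array([np.cos(n),np.sin(n),0]);z=np.array([0,0,-1.]);x=np.cross(y,z)
    return np.roll(R.from_matrix(np.c_[x,y,z]).as_quat(),1)
def save(c,n): cv2.imwrite(f"pics/{n}.png",c["frame"][:,:,::-1])
E
python3 - <<'E'
from h import *
np.set_printoptions(precision=2,suppress=True)
p=get_position(); move_to([p[0],p[1],440],get_tool_rot())
move_to([670,-88,400],down(-35.5)); print(get_time_s(),get_q())
movel([670,-88,250],feed=250); c=capture("wrist"); save(c,"w1"); 
np.save("w1.npy",c,allow_pickle=True)
print(get_time_s(),get_contact_force())
E
```

```text
4.3083 [-0.57  0.47  0.97  1.28 -0.39  1.58 -0.27]
5.1083 [0.06 0.1  0.42]
```

View pics/w1.png

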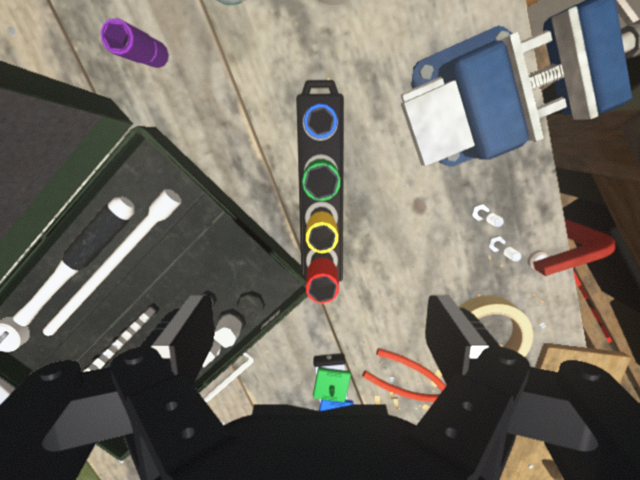

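Blue (320,121), green (321,182), yellow (322,237) and red (323,288) mouths are on the tray. The purple look-alike lies away at (135,42). The toolbox corner at (300,285) is close to red. A second wrist view will give me heights.

```bash
cat >> h.py <<'E'
def mouth(c,col,near,rad=45):
    """centre of the hole enclosed by the coloured sleeve rim nearest to a pixel"""
    m=mask(c,col,100,40); m=cv2.morphologyEx(m,cv2.MORPH_CLOSE,np.ones((3,3)))
    cs,h=cv2.findContours(m,cv2.RETR_CCOMP,cv2.CHAIN_APPROX_NONE); best=None
    for k,hh in zip(cs,h[0]):
        if hh[3]<0 or cv2.contourArea(k)<100: continue
        M=cv2.moments(k);p=np.array([M["m10"],M["m01"]])/M["m00"];e=np.linalg.norm(p-near)
        if e<rad and (best is None or cv2.contourArea(k)>best[1]): best=(p,cv2.contourArea(k))
    return best
E
python3 - <<'E'
from h import *
np.set_printoptions(precision=1,suppress=True)
a=np.load("w1.npy",allow_pickle=True).item()
px={"blue":(320,121),"green":(321,182),"yellow":(322,237),"red":(323,288)}
u=np.array([.57,.82,0]); movel(np.array([670,-88,230])-70*u,feed=200); b=capture("wrist"); save(b,"w2")
for col,p in px.items():
    A=mouth(a,col,p,20)
    if A is None: print(col,"none a");continue
    g=proj(b,onz(a,A[0],97)); B=mouth(b,col,g,30)
    print(col,A,B,g, tri([ray(a,A[0]),ray(b,B[0])]) if B else "", onz(a,A[0],97)[:2], onz(b,B[0],97)[:2] if B else "")
print(get_time_s())
E
```

```text
blue (array([320.1, 120.5]), 577.0) (array([318.5,  21.1]), 825.0) [318.9  21.5] (array([717.6, -26.3,  98.2]), np.float64(0.14793506287502695)) [717.8 -26.3] [717.7 -25.9]
green (array([320.8, 181.7]), 907.0) (array([319.5,  95.3]), 1236.5) [319.9  95.9] (array([688.1, -68.8,  99. ]), np.float64(0.1603383813696515)) [688.1 -69.2] [688.1 -68.6]
yellow (array([321.5, 237.5]), 532.0) (array([320.5, 162.7]), 718.0) [320.9 163.2] (array([ 658.7, -111.3,   99.1]), np.float64(0.1653372648362017)) [ 658.5 -112. ] [ 658.5 -111.4]
red (array([322.1, 288.6]), 549.0) (array([321.4, 223.7]), 724.5) [321.6 224.2] (array([ 629.4, -153.7,   99.4]), np.float64(0.0930687950181021)) [ 628.8 -154.7] [ 628.9 -154.2]
5.675
```

View pics/w2.png

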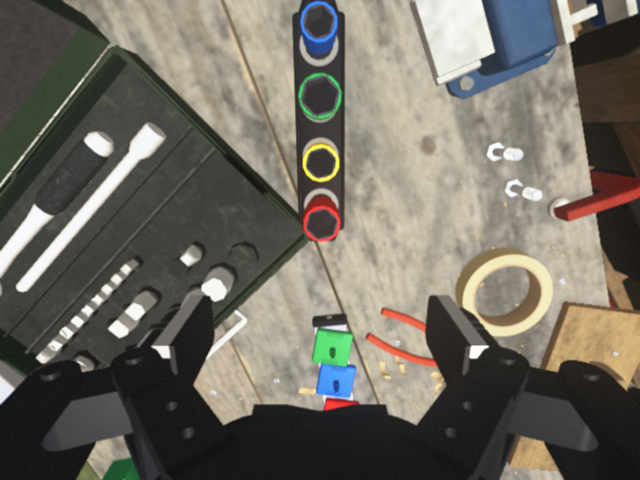

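Sockets are located: tops at z≈98–99 from two views, which fits the text, with spacing about 52. Next I look at the rail from two wrist positions and check the toolbox corner height.

Run:
```python
from h import *
np.set_printoptions(precision=1,suppress=True)
a=np.load("w1.npy",allow_pickle=True).item(); b=capture("wrist")
print("box corner",tri([ray(a,(303,285)),ray(b,(303,238))]))
u=np.array([.495,.869,0]); C0=np.array([499,-368,0])
cl=[]
movel([560,-280,250],feed=300)
for k in (30,-40):
    move_to(C0+k*u+[0,0,230],down(-29.7)); c=capture("wrist"); save(c,f"r{k}"); cl.append(c)
est={"green":(536,-303,22),"blue":(512,-344,22),"red":(486,-391,22),"yellow":(461,-435,22)}
for col,P in est.items():
    L=[]
    for c in cl:
        g=proj(c,P); x,y=map(int,g); r=blobs(c,col,(max(0,x-45),max(0,y-45),x+45,y+45),200)
        if r: L.append(ray(c,r[0][1])); print(col,g,r[0],onz(c,r[0][1],22)[:2])
        else: print(col,g,"none")
    if len(L)==2: print("  ",*tri(L))
print(get_time_s(),get_q())
```

```text
box corner (array([ 587.4, -174.8,    0.3]), np.float64(1.0829646615183164))
green [318.7 155.6] (1876, array([321.2, 154.9]), array([297, 128,  50,  54])) [ 538.6 -303.6]
green [317.4  80.7] (2209, array([319.7,  80. ]), array([294,  50,  53,  60])) [ 538.3 -303.5]
   [ 538.4 -303.5   21.8] 0.12831160380558126
blue [318.2 201.6] (1710, array([321.2, 200.1]), array([297, 176,  50,  49])) [ 515.5 -344.1]
blue [316.9 131.9] (2004, array([319.8, 130.3]), array([295, 103,  52,  55])) [ 515.3 -344.1]
   [ 515.4 -344.2   21.3] 0.12694315291498348
red [318.8 249.8] (1566, array([321.2, 248.5]), array([298, 226,  48,  46])) [ 489. -391.]
red [317.7 185.3] (1814, array([319.9, 184.2]), array([295, 159,  51,  51])) [ 488.6 -391.2]
   [ 488.5 -391.5   20.1] 0.11934021881052281
yellow [318.9 291.9] (1487, array([321.3, 290.9]), array([298, 269,  47,  45])) [ 464.  -435.1]
yellow [317.8 231.9] (1689, array([320.2, 230.9]), array([296, 207,  49,  49])) [ 463.8 -435.3]
   [ 463.7 -435.7   20.7] 0.03383094033138769
7.2833 [-0.1  0.5  1.   1.7 -0.4  1.2  0.4]
```

View pics/r-40.png

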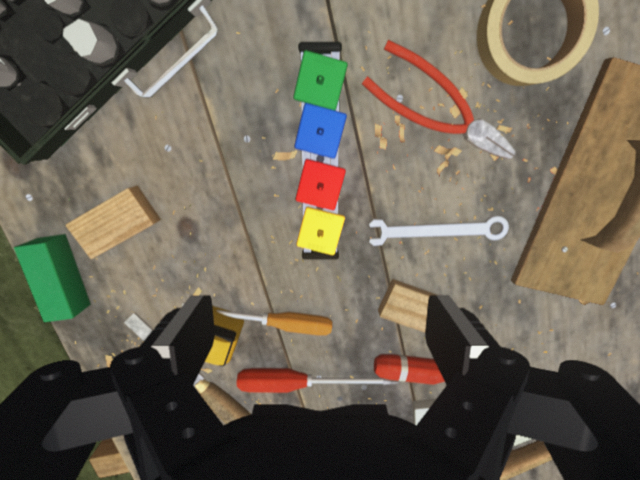

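Clips are located at z≈21, consistent with 22. Red first, gripped high because the toolbox corner is close.

```bash
cat >> h.py <<'E'
SOCK={"red":(629.2,-154),"yellow":(658.6,-111.4),"green":(688.1,-68.8),"blue":(717.7,-26.2)}
CLIP={"green":(538.4,-303.5),"blue":(515.4,-344.1),"red":(488.7,-391.2),"yellow":(463.8,-435.4)}
def pick(col):
    x,y=SOCK[col]; move_gripper(58); move_to([x,y,200],down(-34.7)); movel([x,y,62],feed=150)
    f=get_contact_force(); move_gripper(20,45); w=get_width()
    movel([x,y,72],feed=80); movel([x,y,210],feed=200)
    print(col,"pick f",np.round(f,1),"w %.1f -> %.1f t %.1f"%(w,get_width(),get_time_s()))
    return get_width()>25
def place(col):
    x,y=CLIP[col]; move_to([x,y,210],down(-29.7)); movel([x,y,95],feed=200); f0=get_contact_force()
    movel([x,y,67],feed=60); f=get_contact_force()
    print(col,"place df",np.round(f-f0,1),"z %.1f t %.1f"%(get_position()[2],get_time_s()))
def release(col):
    x,y=CLIP[col]; move_gripper(58); sleep(.2); movel([x,y,210],feed=200); print("t %.1f"%get_time_s())
E
python3 - <<'E'
from h import *
if pick("red"):
    place("red"); c=capture("side"); save(c,"p1");
E
python3 -c "
import cv2;i=cv2.imread('pics/p1.png')[200:400,180:440];cv2.imwrite('pics/p1c.png',cv2.resize(i,None,fx=3,fy=3))"
```

```text
red pick f [ 0.  -0.4  0.5] w 30.6 -> 30.4 t 11.3
red place df [-1.6  2.   6.3] z 67.6 t 13.8
```

View pics/p1c.png

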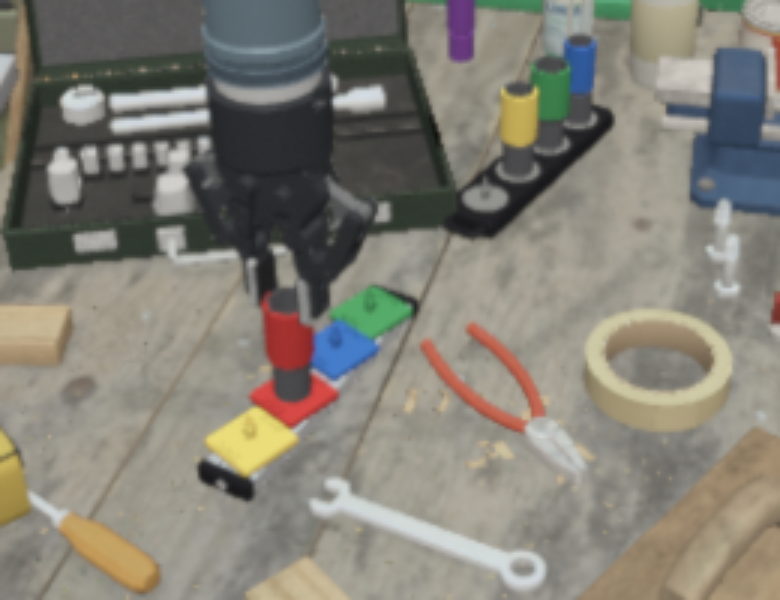

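The side crop shows red standing over its red clip, seated with about 6 N of contact at the expected height. The other three remain on the tray.

Run:
```python
from h import *
release("red")
for col in ("yellow","green","blue"):
    if not pick(col): print("missed"); break
    place(col)
    if get_position()[2]>72: print("high"); break
    release(col)
p=get_position(); movel([560,-260,250],feed=250)
s=capture("side");save(s,"e_side"); s2=capture("scene"); save(s2,"e_scene")
a=s["frame"][250:390,200:360,::-1]; b=s2["frame"][180:270,130:510,::-1]
cv2.imwrite("pics/ea.png",cv2.resize(a,None,fx=4,fy=4)); cv2.imwrite("pics/eb.png",cv2.resize(b,None,fx=2,fy=2))
move_to([500,-340,270],down(-29.7)); w=capture("wrist"); save(w,"e_w")
for col,(x,y) in CLIP.items():
    m=mouth(w,col,proj(w,(x,y,101)),25); print(col,None if m is None else onz(w,m[0],101)[:2]-[x,y])
print(get_time_s())
```

```text
t 15.2
yellow pick f [0.7 0.1 0.1] w 28.5 -> 28.7 t 19.3
yellow place df [0.  1.8 5.4] z 67.5 t 22.0
t 23.5
green pick f [ 0.7  0.2 -0.1] w 32.9 -> 32.7 t 27.8
green place df [-2.1  2.   6.3] z 67.7 t 30.2
t 31.7
blue pick f [0.6 0.1 0.5] w 26.8 -> 26.4 t 35.7
blue place df [-1.3  2.6  5.4] z 67.6 t 38.4
t 39.9
green [-0.76423532  0.35108855]
blue [-0.55079279  0.32884372]
red [-0.96646766  0.09365647]
yellow [-0.75228323  0.02423665]
41.125
```

View pics/ea.png

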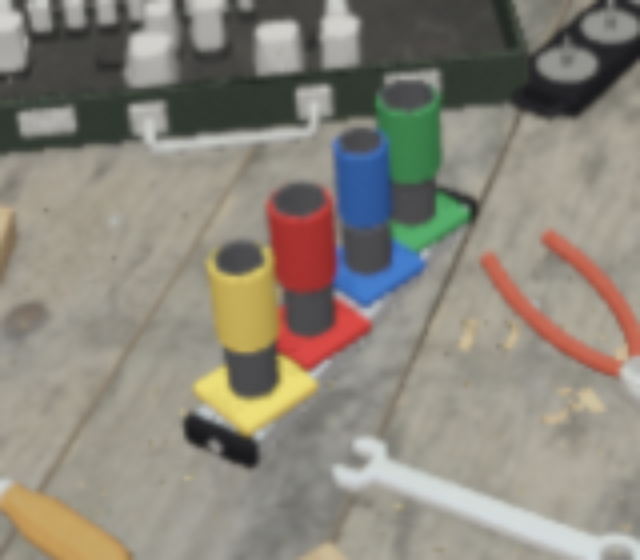

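View pics/eb.png

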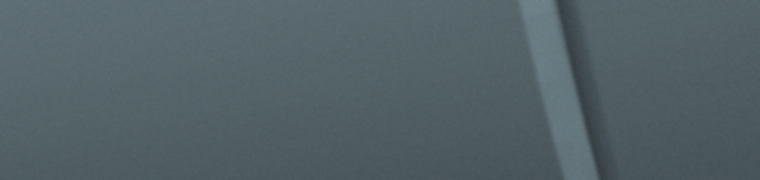

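All four stand on their own clips, with mouths within 1 mm of the clip axes. The arm blocks the scene view, so I check the oil can in the side view.

View pics/e_side.png

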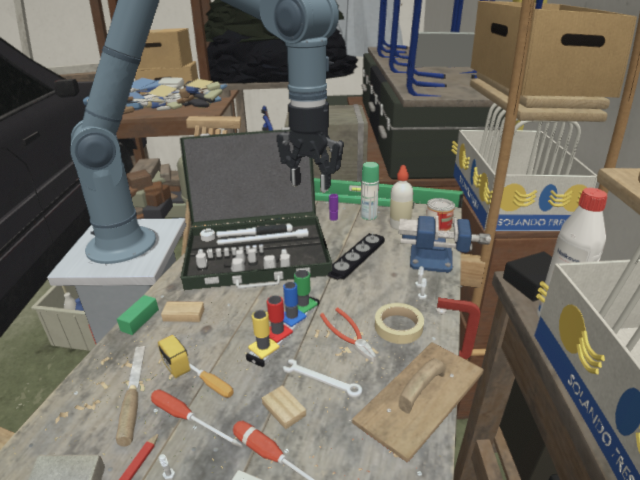

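The can still stands at (370,190), the tray is empty, and nothing else moved.

```bash
python3 -c "
from plant import *
print(close_job(),get_time_s())"
```

```text
the job is handed in; nothing more can be done
the job is handed in; nothing more can be done
```

All four sockets are seated mouth-up on the clips of their own colour, the oil can is still standing, and the job was handed in at about 41 s of the 102 s allowed.

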